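Unlock the medicine box and hand up its open padlock

ROBOT

A 6-joint arm with a two-finger parallel gripper is mounted at the origin on a cart in front of the work surface, level with it; the furniture and walls round the work are solid. World frame = base frame: x ahead of the robot, y to its left, z up, the work surface at z = 0. Lengths are in m, angles in rad, forces in N, time in s.
With the tool pointing down it reaches from about 0.325 to 1 m from the base axis. Payload 5.1 kg.
Tool frame: the origin (TCP) lies on the centre line of the jaws, within the pads' length; the fingertips stand 8 mm ahead of it and the grasp point (between the pads) lies 11 mm behind it; z points along the fingers, y is the line along which they close (so a half turn about z gives the same grasp; the last joint's range is limited). The gripper opens to 85 mm and grips with 20 to 120 N. Pads are 22 mm wide; open, the fingers measure 114 mm over their backs; the gripper's body (76 mm by 85 mm) begins 54 mm behind the grasp point. The pads swing forward as they close: fully open they stand 13 mm farther back than shut.
Start: joints at [1.259, 0.124, 1.65, -0, 1.367, -0.083], TCP at [0.147, 0.633, 0.239] pointing down, gripper open.
Joint ranges: [-2.61, 2.61], [-1.02, 2.33], [0.03, 2.71], [-1.35, 4.49], [0.32, 2.68], [-2.91, 2.91]. Speed limits (rad/s): [2.57, 2.57, 3.14, 3.14, 3.14, 3.14].

INTERFACE

Orientations are given as a unit quaternion [x, y, z, w].
In Python, from station import env gives the robot as it stands.
- The arm moves only by the tool jog_arm, never from a script. Its arguments are lists of equal length, an entry for each row: "grip": the opening, from 0 (shut) to 1 (fully open); "offset": the shift along the tool's x, y, z in m, a list of three; "dr": the turn, a rotation vector about the tool's x, y, z in rad, a list of three. A call has 1 to 8 rows; each row shifts and turns the commanded pose from where the row before left it, along the tool's axes as they then stand; what a row does not reach is not made up. A row lasts 1/8 s, in which the tool goes at most 62.5 mm and 10.7 degrees, less where a joint would pass 70% of its speed; a pose out of reach is approached as far as the arm can. A call is refused whole if a number of a shift passes 0.0625 or a number of a turn 0.188, either way. A call with a gripper value outside its range is refused whole. The fingers move at their own pace and stop on an object; "force" is the grip in N (left out, the last holds). Time passes only in rows, so rows that do not move let the fingers close. It gives the time, the measured TCP pose, the force, the opening and the grip force at its end, in the units of the state.
- env.read_state(): the state, without advancing time (a new reading comes with each control period).
- env.camera(name): name is "side" or "top"; returns a dict with "frame" (480x640x3 uint8, red, green, blue), "fx", "fy", "cx", "cy" (pixels), "eye" and "orientation" of the camera in the world. Camera axes: x right, y up, looking along -z (the intrinsics and any distortion apply to the point x, -y, -z); pixel columns grow to the right and rows downward; lengths in m; the calibration is good to about 2 mm. A picture is of the moment at which its call begins. There is no depth.
- env.job_done(): hands the job in; it is judged then, once.
The state is a dict: "time": time; "joint_pos": joint angles; "dq": joint speeds; "joint_efforts": joint torques, N m; "tool_pos": TCP position; "orientation": TCP orientation; "contact_force": force on the tool from outside, world axes, zero at the start; "moment": the same for the moment, N m; "grip_width": opening from 0.0 (shut) to 1.0 (fully open); "finger_force": force on a finger pad.
Only numpy, scipy, OpenCV 4.12 (cv2) and the standard library are available. Lean on these libraries where they do the work, as an engineer would, in place of code of your own. Each camera call takes 0.05 s, during which the arm holds its last target. There are 200 camera calls.

TASK

Unlock the medicine box: dial its padlock's combination, clockwise to four o'clock and then back anticlockwise to one o'clock (seen from above, the shackle being twelve o'clock; the dial clicks at every hour), pull the shackle fully open, and take the padlock off the box's staple. Finish while still holding the open padlock in the gripper, level with its dial up, at least 10 cm above the shut lid and keeping still; leave the things standing around undisturbed.

Things in the scene. Friction and masses are not known exactly. Their poses are not given: they have to be found in the camera images.
- med_box: grey steel medicine box, 170 (x) x 220 (y) x 80 mm, heavy, does not shift. Origin: centre of its underside, z up. Front faces -x; lid hinged along the back (+x). Flat lid top 80 mm above the origin; the padlock lies on it
- lid (a joint): angle of the box's lid, rad: 0 shut, grows as it is lifted. It is to stay shut
- staple (a point): centre of the hole of the steel staple (a square eye fixed to the box, standing up through the lid), 12 mm above the lid top. 5 mm thick along the box's x; hole along x, 16 mm wide (y), 20 mm high from the lid; 24 mm wide outside; crown 25 mm above the lid. The lock's short shackle leg runs through it along x
- lock: grey metal click-dial padlock lying loose on the lid, dial up, 0.2 to 0.4 kg. Case 58 (x) x 56 (y) x 24 mm, to be gripped by its two y faces. Origin: centre of the case's underside; z up through the dial; -x points to the shackle. It has up to 10 mm play along the staple and some 10 degrees either way in yaw
- shackle_bight (a point): middle of the shackle's far bar (bight). The shackle is a U of 8 mm round steel bar, axis 12 mm above the lock's underside; legs at the lock's y = +18 mm (long, never leaves the case) and y = -18 mm (short, 10 mm deep in the case when shut). Bight axis at the lock's x = -59 mm when shut, -85 mm when open
- lock_center (a point): middle of the padlock's case, 12 mm above its underside. Open fully, the short leg's toe stands at the lock's x = -45 mm and the case front at -29 mm: when the staple is in that 16 mm gap (some 37 mm ahead of this point) the lock lifts straight off
- dial_grip (a point): on the dial's axis, 38 mm above the padlock's underside: mid-height of the knob, which is round, knurled, 34 mm across, from 30 to 45 mm above the lock's underside; below it a 45 mm wide skirt from 26 to 30 mm; case top at 24 mm
- pointer_tip (a point): outer end of the pointer (raised bar on top of the dial from its axis to its rim), 16 mm from the axis, 45.5 mm above the lock's underside
- dial (a joint): angle of the dial, rad: 0 with the pointer towards the shackle (twelve o'clock, long bezel mark), grows clockwise seen from above; hours are 0.524 apart, 4 o'clock 2.094, 1 o'clock 0.524. A sprung pawl clicks in at each hour and holds there (0.03 N m). Starts between 10 and 12. Stops at +-3.4. To start afresh after overshooting 4, turn back to 10 o'clock
- bezel_index (a point): the long mark on the bezel at the shackle (twelve o'clock), 25 mm ahead of the dial's axis. The works: turned clockwise, the dial carries a hidden wheel along, which stays where the dial turns back (the dial has 2.6 rad of play before it would take it back). The shackle is free only if the dial went clockwise to 4, no further, and then back to 1, each at its click; else it stops after 3 to 7 mm
- shackle (a joint): how far the shackle is out of the case, m: 0 shut, 0.026 open (stop). Combination dialled, it slides along the lock's -x against some 2 N of friction and stays where left. Drawing the case to the lock's +x, the bight meets the staple (staple then some 52 mm ahead of the shut lock's origin) and the shackle is pulled out; keep square to the staple
- salt_shaker: salt shaker, 44 mm wide, 90 mm high, bystander; origin at the centre of its underside
- spice_jar_a: spice jar, 45 mm wide, 106 mm high, bystander; origin at the centre of its underside
- spice_jar_b: spice jar, 45 mm wide, 106 mm high, bystander; origin at the centre of its underside
- white_mug: white mug with one handle, 84x123x91 mm, bystander; origin at the centre of its underside
- tumbler: clear drinking glass, 81 mm wide, 93 mm high, bystander; origin at the centre of its underside
- kitchen_timer: round white kitchen timer, 67 mm wide, 56 mm high, bystander; origin at the centre of its underside
- teaspoon: teaspoon lying flat, 130 mm long, bystander; origin at the centre of its underside
Things that resemble listed ones, but are neither listed nor needed, are in the scene too. Leave any purple look-alike of the lock alone.

How it is judged:
On the way, in this order (a step that is already met when the one before it is completed fails the run):
1. the dial is turned to four o'clock, the shackle still in (value of joint dial between 1.944 and 2.244 rad and value of joint shackle below 0.012 m), for 0.1 s.
2. the dial is turned back to one o'clock, the shackle still in (value of joint dial between 0.3735 and 0.6735 rad and value of joint shackle below 0.012 m), for 0.1 s.
3. the shackle is pulled open (value of joint shackle above 0.02 m), for 0.2 s.
At the end, for the whole second after the job is handed in: Shackle over 20 mm out; the fingers hold the padlock (over 2 N), its underside over 75 mm above the lid top, dial up within 0.4 rad, under 30 mm/s, touching neither box nor bystander; lid shut within 0.05 rad; bystanders upright and within 30 mm of where they stood (value of joint shackle above 0.02 m and value of joint lid below 0.05 rad and distance of each of salt_shaker, spice_jar_a, spice_jar_b, white_mug, tumbler, kitchen_timer, teaspoon from where it was at the start of the episode below 0.03 m and angle between each of salt_shaker, spice_jar_a, spice_jar_b, white_mug, tumbler, kitchen_timer, teaspoon's own z axis and vertical below 0.5 rad and z of lock in the frame of med_box above 0.155 m and angle between lock's own z axis and vertical below 0.4 rad and contact force between the fingers and lock above 2 N and contact force between lock and med_box below 0.1 N and linear speed of lock below 0.03 m/s and contact force between lock and salt_shaker below 0.1 N and contact force between lock and spice_jar_a below 0.1 N and contact force between lock and spice_jar_b below 0.1 N and contact force between lock and white_mug below 0.1 N and contact force between lock and tumbler below 0.1 N and contact force between lock and kitchen_timer below 0.1 N and contact force between lock and teaspoon below 0.1 N); the arm keeps its last pose, push and grip.
It fails at once if a bystander is shoved by more than 30 mm or knocked over (not (distance of each of salt_shaker, spice_jar_a, spice_jar_b, white_mug, tumbler, kitchen_timer, teaspoon from where it was at the start of the episode below 0.03 m and angle between each of salt_shaker, spice_jar_a, spice_jar_b, white_mug, tumbler, kitchen_timer, teaspoon's own z axis and vertical below 0.5 rad)).
It fails at once if the lid is forced up (value of joint lid above 0.15 rad).
It also fails if it takes over 72 s, if anything falls off the work surface, if the arm or the gripper's body presses on something with over 40 N, if the wrist force passes 120 N, or if a joint passes its speed limit or range.

## Working session

There is one attempt and no reset: what is moved stays moved. The work goes in short steps, Python scripts to look and compute and a tool call to move; the robot and the scene stay as the last step left them, time stands still between calls to the robot, and variables do not carry over. Pictures are saved under pics/ and viewed, at most 10 in all, crops included, and the job is handed in when it is done.

Besides the shell and the picture viewer there is one more tool, called after "Request:" as a command line: name --argument value ..., lists and objects as JSON in quotes. jog_arm: Moves the arm, as the interface text tells. Its arguments: {"type":"object","properties":{"grip":{"type":"array","items":{"type":"number"}},"offset":{"type":"array","items":{"type":"array","items":{"type":"number"}}},"dr":{"type":"array","items":{"type":"array","items":{"type":"number"}}},"force":{"type":"number"}},"required":["grip","offset","dr"]}

```bash
mkdir -p pics; ls
cat > h.py <<'E'
import numpy as np, cv2
from station import env
from scipy.spatial.transform import Rotation as R
def cam(n):
    c=env.camera(n); return c
def save(c,name,crop=None,s=1):
    f=c["frame"][:,:,::-1]
    if crop: x0,y0,x1,y1=crop; f=f[y0:y1,x0:x1]
    cv2.imwrite("pics/"+name,cv2.resize(f,None,fx=s,fy=s,interpolation=cv2.INTER_CUBIC))
def ray(c,u,v):
    d=np.array([(u-c["cx"])/c["fx"],-(v-c["cy"])/c["fy"],-1.0])
    return np.array(c["eye"]),R.from_quat(c["orientation"]).apply(d)
def onz(c,u,v,z):
    e,d=ray(c,u,v); return e+d*(z-e[2])/d[2]
def proj(c,p):
    q=R.from_quat(c["orientation"]).inv().apply(np.array(p)-c["eye"])
    return np.array([c["cx"]+c["fx"]*q[0]/-q[2],c["cy"]-c["fy"]*q[1]/-q[2]])
E
python3 - <<'E'
from h import *
for n in("top","side"):
    c=cam(n); save(c,n+"0.png"); print(n,{k:v for k,v in c.items() if k!="frame"})
print(env.read_state())
E
```

```text
pics
top {'fx': 552.3167945999103, 'fy': 552.3167945999103, 'cx': 331.80177074558037, 'cy': 239.0820662632102, 'eye': array([0.29711763, 0.09535199, 1.39768036]), 'orientation': array([ 0.05807788, -0.06227646, -0.69534852,  0.71360987])}
side {'fx': 472.980007758586, 'fy': 472.980007758586, 'cx': 323.873899596921, 'cy': 240.00354983680597, 'eye': array([ 0.40213409, -1.09881189,  0.85551092]), 'orientation': array([ 0.48609768, -0.03387886, -0.03842372,  0.87240179])}
{'time': 0.1, 'joint_pos': array([ 1.25938463e+00,  1.24472533e-01,  1.65156713e+00,  1.78508308e-05,
        1.36750337e+00, -8.26144597e-02]), 'dq': array([-1.26804252e-03, -2.18387526e-03, -1.25764507e-03, -5.65896713e-05,
        1.21994103e-03, -1.77153798e-04]), 'joint_efforts': array([ 7.42797820e-04, -4.24928355e+01, -3.66656077e+01, -6.93213133e-05,
        3.96211428e-03, -2.74744856e-06]), 'tool_pos': array([0.14728815, 0.6325288 , 0.23813725]), 'orientation': array([ 1.14151004e-01,  9.93462932e-01, -9.54615437e-04, -1.99455645e-04]), 'contact_force': array([ 0.17326522, -0.09675589,  0.20719051]), 'moment': array([-0.00970677, -0.00107852,  0.00905493]), 'finger_force': 0.0, 'grip_width': 0.9983056318830583}
```

View pics/top0.png

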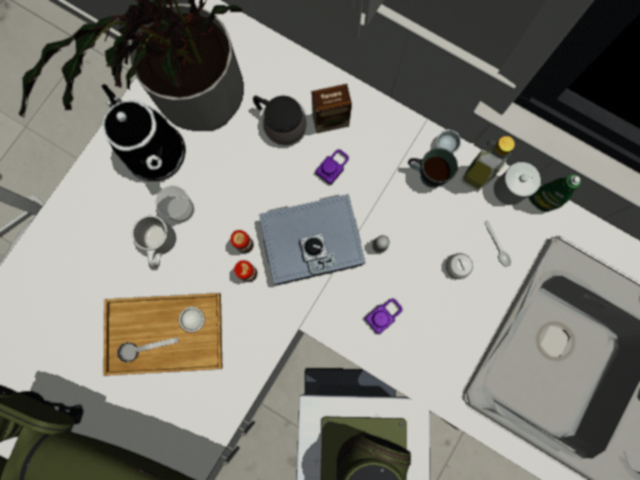

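View pics/side0.png

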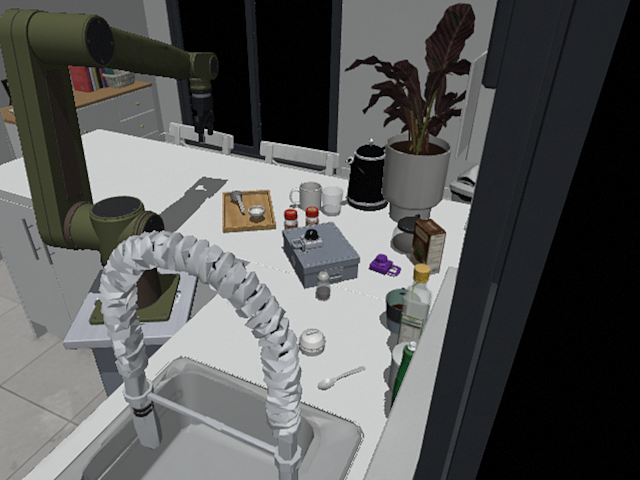

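Candidates for the lock: grey padlock on the box at top px (314,247) and side px (311,238), plus purple look-alikes at top px (332,166) and (382,316). I choose the grey one, since it lies on the grey box. Close crop to check.

Run:
```python
from h import *
c=cam("top"); a=c["frame"][185:295,250:370,::-1]
s=cam("side"); b=s["frame"][215:295,270:370,::-1]
A=cv2.resize(a,(654,600),interpolation=cv2.INTER_CUBIC)
cv2.imwrite("pics/crop1.png",A)
B=cv2.resize(b,(750,600),interpolation=cv2.INTER_CUBIC); cv2.imwrite("pics/crop1s.png",B)
# box lid mask
f=c["frame"]; hsv=cv2.cvtColor(f,cv2.COLOR_RGB2HSV)
m=cv2.inRange(hsv,(95,30,60),(125,140,220)); m[:180]=0;m[300:]=0;m[:,:245]=0;m[:,372:]=0
cn=max(cv2.findContours(m,0,2)[0],key=cv2.contourArea); r=cv2.minAreaRect(cn); print(r, cv2.contourArea(cn))
bp=cv2.boxPoints(r); P=[onz(c,*p,.08) for p in bp]; print(np.round(P,4))
print(onz(c,314,247,.12),onz(c,380,242,.09),onz(c,240,240,.1),onz(c,245,270,.1))
for p in [onz(c,314,247,.125)]: print(proj(s,p))
```

```text
((311.0760803222656, 238.86627197265625), (71.78748321533203, 92.57402038574219), 76.93067932128906) 5315.0
[[0.5802 0.272  0.08  ]
 [0.6387 0.0534 0.08  ]
 [0.4668 0.0108 0.08  ]
 [0.4109 0.2252 0.08  ]]
[0.49715605 0.13171741 0.12      ] [ 0.51820401 -0.0254963   0.09      ] [0.51247718 0.30883349 0.1       ] [0.44109854 0.29323275 0.1       ]
[308.96823989 231.08278208]
```

View pics/crop1.png

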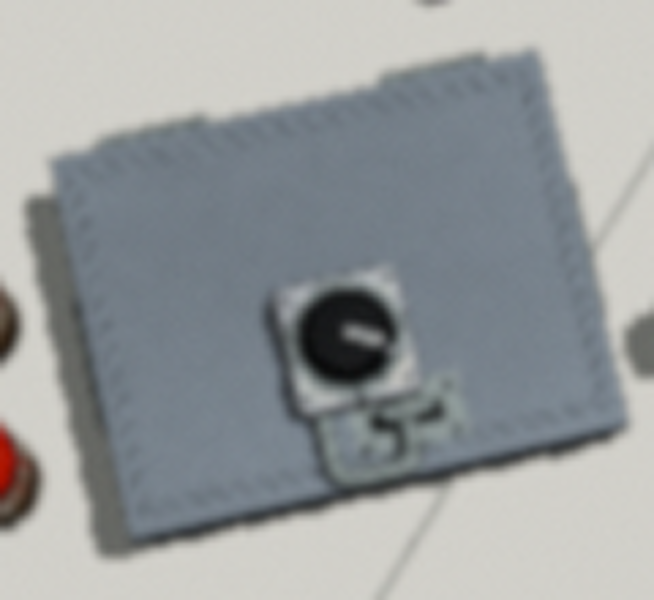

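The crop shows the grey lock, with the knob at about top px (313.7,246.4), the shackle pointing down-image through the staple, and the pointer to the right. That is about 66° anticlockwise of the shackle, so 10 o'clock. Next, measure the knob.

```bash
cat >> h.py <<'E'
def knob(c,box,zt=.1175):
    x0,y0,x1,y1=box; f=cv2.cvtColor(c["frame"],cv2.COLOR_RGB2GRAY)
    g=cv2.resize(f[y0:y1,x0:x1],None,fx=4,fy=4,interpolation=cv2.INTER_CUBIC)
    m=cv2.morphologyEx((g<60).astype(np.uint8),cv2.MORPH_CLOSE,np.ones((9,9),np.uint8))
    k=max(cv2.findContours(m,0,2)[0],key=cv2.contourArea)
    (u,v),r=cv2.minEnclosingCircle(k); k=cv2.boundingRect(k)
    return x0+(u+.5)/4-.5,y0+(v+.5)/4-.5,r/4,k
def tri(c1,p1,c2,p2):
    e1,d1=ray(c1,*p1); e2,d2=ray(c2,*p2)
    t=np.linalg.lstsq(np.c_[d1,-d2],e2-e1,rcond=None)[0]
    a,b=e1+d1*t[0],e2+d2*t[1]; return (a+b)/2,np.linalg.norm(a-b)
E
python3 - <<'E'
from h import *
c=cam("top"); s=cam("side")
k=knob(c,(298,230,332,260)); q=knob(s,(295,222,325,246)); print(k,q)
print(tri(c,k[:2],s,q[:2]))
print([onz(c,*k[:2],z) for z in(.115,.12,.125)])
# case corners (read from crop) on z=.104
for u,v in((275,285),(395,265),(418,392),(295,415)): print(onz(c,250+u/5.45,185+v/5.4545,.104).round(4))
E
```

```text
(313.1097240447998, 246.25591278076172, 8.777878761291504, (27, 34, 70, 67)) (311.10776138305664, 235.53464317321777, 7.067403316497803, (38, 29, 57, 44))
(array([0.50206815, 0.13426352, 0.10715766]), np.float64(0.0023251035304770766))
[array([0.499653  , 0.13400554, 0.115     ]), array([0.4988635 , 0.13385486, 0.12      ]), array([0.498074  , 0.13370419, 0.125     ])]
[0.5223 0.1651 0.104 ]
[0.5325 0.113  0.104 ]
[0.4769 0.1015 0.104 ]
[0.4654 0.1544 0.104 ]
```

View pics/crop1s.png

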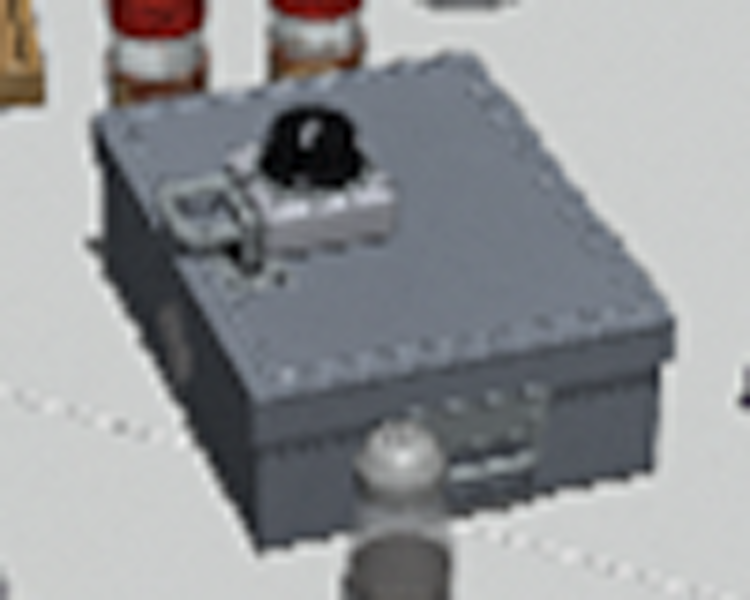

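Request:
jog_arm --grip '[1, 1, 1, 1, 1, 1, 1, 1]' --offset '[[-0.04, -0.036, 0], [-0.04, -0.036, 0], [-0.04, -0.036, 0], [-0.04, -0.036, 0], [-0.04, -0.036, 0], [-0.04, -0.036, 0], [-0.04, -0.036, 0], [-0.04, -0.036, 0]]' --dr '[[0, 0, 0], [0, 0, 0], [0, 0, 0], [0, 0, 0], [0, 0, 0], [0, 0, 0], [0, 0, 0], [0, 0, 0]]' --force 30

```text
time: 1.3
tool_pos: [0.3945, 0.2785, 0.2396]
orientation: [0.114, 0.993, 0.0, 0.0]
contact_force: [-0.1, 0.2, -0.4]
grip_width: 1.004
finger_force: 0.0
```

Request:
jog_arm --grip '[1, 1, 1, 1, 1, 1, 1, 1]' --offset '[[-0.034, -0.03, 0], [-0.034, -0.03, 0], [-0.034, -0.03, 0], [-0.034, -0.028, 0], [0, 0, 0], [0, 0, 0], [0, 0, 0], [0, 0, 0]]' --dr '[[0, 0, 0], [0, 0, 0], [0, 0, 0], [0, 0, 0], [0, 0, -0.18], [0, 0, -0.18], [0, 0, -0.18], [0, 0, -0.18]]'

```text
time: 2.3
tool_pos: [0.4994, 0.1341, 0.2393]
orientation: [-0.246, 0.969, -0.0, -0.0]
contact_force: [0.3, -1.1, 1.2]
grip_width: 1.001
finger_force: 0.0
```

Request:
jog_arm --grip '[1]' --offset '[[0, 0, 0.0]]' --dr '[[0, 0, 0]]'

```text
time: 2.42
tool_pos: [0.4994, 0.1342, 0.2393]
orientation: [-0.242, 0.97, -0.0, 0.0]
contact_force: [-0.6, -0.4, 0.1]
grip_width: 1.001
finger_force: 0.0
```

Request:
jog_arm --grip '[1, 1, 1, 1]' --offset '[[0, 0, 0.05], [0, 0, 0.04], [0, 0, 0.015], [0, 0, 0.01]]' --dr '[[0, 0, 0], [0, 0, 0], [0, 0, 0], [0, 0, 0]]'

```text
time: 2.92
tool_pos: [0.4998, 0.1343, 0.1244]
orientation: [-0.243, 0.97, -0.0, 0.0]
contact_force: [0.4, 0.5, 0.5]
grip_width: 0.998
finger_force: 0.0
```

Run:
```python
from h import *
s=cam("side"); save(s,"s2.png",(270,175,370,255),7.5); t=env.read_state(); print(t["tool_pos"],t["contact_force"],t["moment"],t["joint_pos"])
```

```text
[0.49943001 0.13420773 0.12358706] [-0.17164223 -0.6174154  -0.37634963] [-0.01600398  0.018084   -0.02983309] [ 1.58684124e-01 -6.80901834e-02  2.04923740e+00  8.64293117e-06
  1.16098200e+00 -1.90234126e+00]
```

View pics/s2.png

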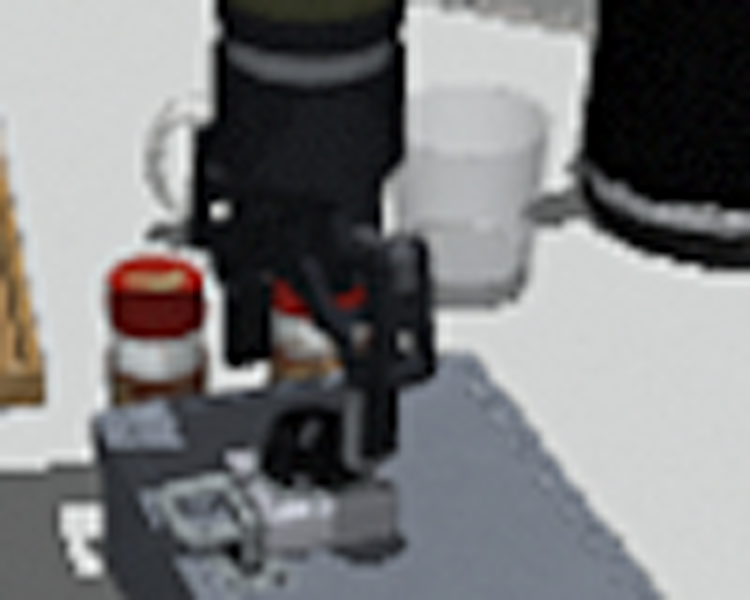

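Request:
jog_arm --grip '[1, 0.6, 0.45, 0.3, 0.2, 0.2, 0.2, 0.2]' --offset '[[0, 0, 0.003], [0, 0, 0], [0, 0, 0], [0, 0, 0], [0, 0, 0], [0, 0, 0], [0, 0, 0], [0, 0, 0]]' --dr '[[0, 0, 0], [0, 0, 0], [0, 0, 0], [0, 0, 0], [0, 0, 0], [0, 0, 0], [0, 0, 0], [0, 0, 0]]' --force 25

```text
time: 3.98
tool_pos: [0.5002, 0.134, 0.1223]
orientation: [-0.243, 0.97, -0.0, 0.001]
contact_force: [-1.0, -2.1, 5.2]
grip_width: 0.381
finger_force: 25.1
```

Run:
```python
from h import *
s=cam("side"); save(s,"s3.png",(270,175,370,255),7.5); t=env.read_state(); print(t["tool_pos"],t["contact_force"],t["moment"],t["grip_width"],t["finger_force"])
```

```text
[0.50023682 0.13401948 0.12232011] [-0.44648761 -2.33322312  5.40727473] [-0.46418536 -0.03530612 -0.02806085] 0.38058722669448514 25.090603530406952
```

View pics/s3.png

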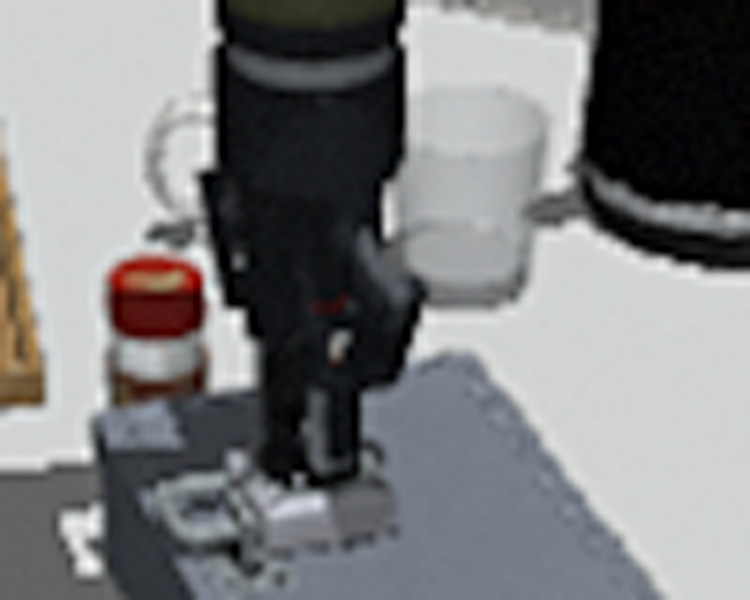

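Request:
jog_arm --grip '[0.2, 0.2, 0.2, 0.2, 0.2, 0.2, 0.2, 0.2]' --offset '[[0, 0, -0.001], [0, 0, 0], [0, 0, 0], [0, 0, 0], [0, 0, 0], [0, 0, 0], [0, 0, 0], [0, 0, 0]]' --dr '[[0, 0, 0.15], [0, 0, 0.15], [0, 0, 0.15], [0, 0, 0.15], [0, 0, 0.15], [0, 0, 0.15], [0, 0, 0.15], [0, 0, 0.15]]'

```text
time: 5.03
tool_pos: [0.4997, 0.1348, 0.1224]
orientation: [0.349, 0.937, 0.001, 0.0]
contact_force: [1.8, 1.0, 1.3]
grip_width: 0.384
finger_force: 25.2
```

Run:
```python
from h import *
s=cam("side"); save(s,"s4.png",(270,175,370,255),7.5); t=env.read_state(); print(t["tool_pos"],t["orientation"],t["contact_force"],t["moment"],t["grip_width"],t["finger_force"],t["joint_pos"])
```

```text
[0.49974233 0.13480698 0.12244417] [3.50757649e-01 9.36465910e-01 8.08927515e-04 1.26220750e-04] [1.20566427 0.98634901 1.4587645 ] [ 0.19128492 -0.23000561 -0.02408246] 0.3816561667315829 25.161807658150792 [ 1.59076101e-01 -6.67036057e-02  2.05002606e+00  1.39911315e-03
  1.15725086e+00 -6.95521503e-01]
```

Request:
jog_arm --grip '[0.2, 0.2, 0.2, 0.2, 0.2, 0.2, 0.2, 0.2]' --offset '[[0, 0, 0], [0, 0, 0], [0, 0, 0], [0, 0, 0], [0, 0, 0], [0, 0, 0], [0, 0, 0], [0, 0, 0]]' --dr '[[0, 0, 0.15], [0, 0, 0.15], [0, 0, 0.15], [0, 0, 0.15], [0, 0, 0.15], [0, 0, 0.15], [0, 0, 0.15], [0, 0, 0.15]]'

```text
time: 6.08
tool_pos: [0.5, 0.1344, 0.1225]
orientation: [0.817, 0.577, 0.001, 0.0]
contact_force: [2.9, 0.5, 2.1]
grip_width: 0.382
finger_force: 25.2
```

Request:
jog_arm --grip '[0.2, 0.2, 0.2, 1, 1, 1, 1, 1]' --offset '[[0, 0, 0], [0, 0, 0], [0, 0, 0], [0, 0, 0], [0, 0, 0], [0, 0, 0], [0, 0, -0.04], [0, 0, -0.04]]' --dr '[[0, 0, 0.15], [0, 0, 0.15], [0, 0, 0], [0, 0, 0], [0, 0, 0], [0, 0, 0], [0, 0, 0], [0, 0, 0]]'

```text
time: 7.08
tool_pos: [0.4988, 0.1341, 0.2024]
orientation: [0.893, 0.45, -0.001, -0.0]
contact_force: [1.0, 0.3, 0.1]
grip_width: 0.996
finger_force: 0.0
```

Run:
```python
from h import *
c=cam("top"); save(c,"t5.png",(280,210,360,280),7.5); s=cam("side"); save(s,"s5.png",(290,215,340,255),12);t=env.read_state(); print(t["tool_pos"],t["orientation"],t["contact_force"],t["moment"],t["joint_pos"])
a=cv2.imread("pics/t5.png");b=cv2.imread("pics/s5.png");print(a.shape,b.shape)
h=cv2.resize(b,(400,320)); a2=cv2.resize(a,(400,350)); cv2.imwrite("pics/c5.png",np.hstack([cv2.copyMakeBorder(h,0,30,0,0,0),a2]))
```

```text
[0.50228896 0.13473889 0.20801906] [0.8930324  0.44996715 0.00455684 0.00138598] [ 0.04466403 -0.49176464  0.30431968] [ 0.01679433 -0.0238671  -0.0237098 ] [ 1.58766217e-01 -1.51109614e-01  1.97563125e+00  1.25345897e-04
  1.30754583e+00  7.96061954e-01]
(525, 600, 3) (480, 600, 3)
```

View pics/c5.png

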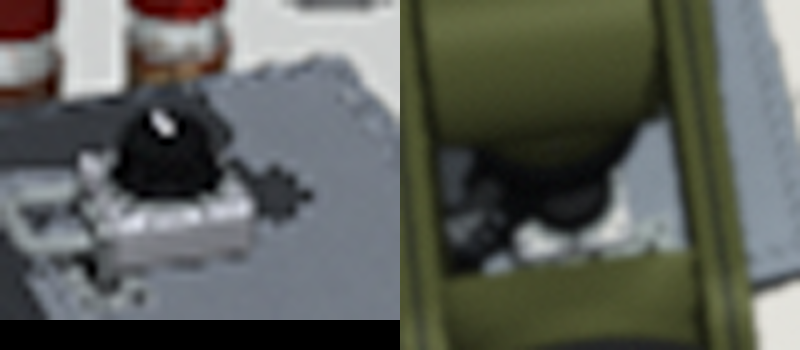

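Request:
jog_arm --grip '[1, 1, 1, 1, 1]' --offset '[[-0.036, 0.027, 0], [-0.036, 0.027, 0], [-0.036, 0.027, 0], [-0.036, 0.027, 0], [0, 0, 0]]' --dr '[[0, 0, 0], [0, 0, 0], [0, 0, 0], [0, 0, 0], [0, 0, 0]]'

```text
time: 7.8
tool_pos: [0.5, -0.0479, 0.2016]
orientation: [0.894, 0.448, -0.001, -0.0]
contact_force: [-0.4, -0.4, 1.1]
grip_width: 0.999
finger_force: 0.0
```

```bash
cat >> h.py <<'E'
def look(tag):
    c=cam("top"); save(c,tag+".png",(288,215,348,275),10)
    k=knob(c,(298,228,332,262)); A=onz(c,*k[:2],.119)
    g=cv2.cvtColor(c["frame"],cv2.COLOR_RGB2GRAY).astype(float)
    # pointer: brightness-weighted mean inside knob top
    a=proj(c,[A[0],A[1],.1255]); yy,xx=np.mgrid[0:480,0:640]
    m=np.hypot(xx-a[0],yy-a[1])<6.5
    w=np.clip(g-80,0,None)*m; u,v=(w*xx).sum()/w.sum(),(w*yy).sum()/w.sum()
    T=onz(c,u,v,.1255); d=(T-A)[:2]
    # case: light low-saturation pixels
    hsv=cv2.cvtColor(c["frame"],cv2.COLOR_RGB2HSV)
    print("axis",A.round(4),"k",np.round(k[:3],2),"pointer vec",d.round(4),"yaw",np.arctan2(d[1],d[0]).round(3))
    return c,A,d
E
python3 - <<'E'
from h import *
look("t6"); print(env.read_state()["tool_pos"])
E
```

```text
axis [0.4951 0.1322 0.119 ] k [313.77 247.94   9.53] pointer vec [0.0019 0.0082] yaw 1.346
[ 0.50002209 -0.04657333  0.20155794]
```

View pics/t6.png

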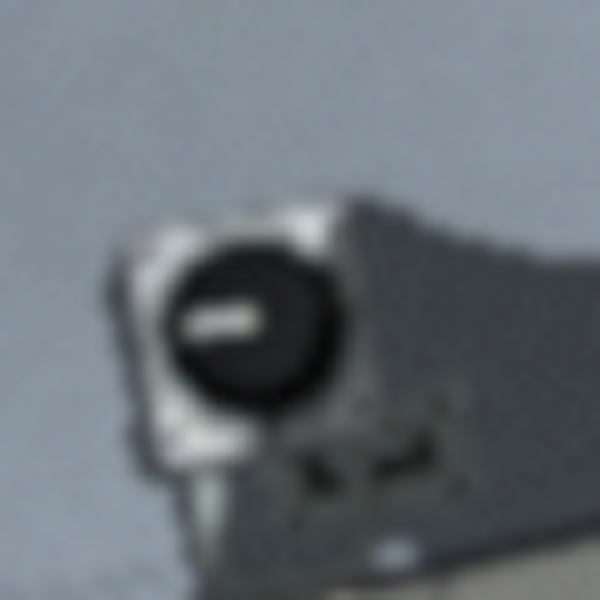

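Request:
jog_arm --grip '[1, 1, 1, 1, 1, 1, 1, 0.6]' --offset '[[0.0359, -0.0272, 0], [0.0359, -0.0272, 0], [0.0359, -0.0272, 0], [0.0359, -0.0272, 0], [0, 0, 0], [0, 0, 0.05], [0, 0, 0.0296], [0, 0, 0]]' --dr '[[0, 0, 0], [0, 0, 0], [0, 0, 0], [0, 0, 0], [0, 0, 0], [0, 0, 0], [0, 0, 0], [0, 0, 0]]'

```text
time: 8.85
tool_pos: [0.496, 0.1339, 0.1195]
orientation: [0.893, 0.45, -0.003, -0.001]
contact_force: [-0.3, -0.7, 0.2]
grip_width: 0.82
finger_force: 0.0
```

Request:
jog_arm --grip '[0.4, 0.2, 0.2, 0.2, 0.2, 0.2, 0.2, 0.2]' --offset '[[0, 0, 0], [0, 0, 0], [0, 0, 0], [0, 0, 0], [0, 0, 0], [0, 0, 0], [0, 0, 0], [0, 0, 0]]' --dr '[[0, 0, 0], [0, 0, 0], [0, 0, 0], [0, 0, 0.1], [0, 0, 0.11], [0, 0, 0.11], [0, 0, 0.11], [0, 0, 0.11]]'

```text
time: 9.85
tool_pos: [0.5004, 0.1339, 0.125]
orientation: [0.981, 0.193, 0.002, 0.001]
contact_force: [0.8, -3.0, 4.3]
grip_width: 0.381
finger_force: 25.0
```

Request:
jog_arm --grip '[0.2, 1, 1, 1, 1, 1, 1]' --offset '[[0, 0, 0], [0, 0, 0], [0, 0, 0], [0, 0, 0], [0, 0, -0.04], [0, 0, -0.04], [0, 0, 0]]' --dr '[[0, 0, 0], [0, 0, 0], [0, 0, 0], [0, 0, 0], [0, 0, 0], [0, 0, 0], [0, 0, 0]]'

```text
time: 10.72
tool_pos: [0.5007, 0.1349, 0.2069]
orientation: [0.981, 0.195, 0.004, 0.0]
contact_force: [-0.1, -0.1, 0.0]
grip_width: 1.002
finger_force: 0.0
```

Run:
```python
from h import *
s=cam("side")
g=cv2.cvtColor(s["frame"],cv2.COLOR_RGB2GRAY)
print(g[226:246,300:324]); t=env.read_state(); print(t["tool_pos"],t["orientation"],t["joint_pos"])
A=np.array([.4975,.133,.1255]); print(proj(s,A))
for d in (1.571,2.094,2.618):
    w=np.pi+.2-d; print(d,proj(s,A+.016*np.array([np.cos(w),np.sin(w),0])))
```

```text
[[184 177 171 166 149  91  57  75  80  65  54  54  60  85  70 108 127 123
  122 121 123 123 122 122]
 [101  92  71  48  41  49  63  76  71  67  60  55  54  55  51  82 120 125
  123 124 123 122 121 122]
 [ 53  60  61  60  60  59  59  56  48  48  40 101  83  49  55  48 110 130
  127 123 123 121 122 120]
 [ 57  55  55  56  59  56  48  39  24  17  20 103  77  25  38  50  91  98
  118 125 121 123 121 122]
 [ 59  57  59  60  56  44  26   8   5   0  75  65  25   6   6  34  50  48
   79 115 122 120 121 120]
 [ 58  60  58  61  56  33  19  21  13   8  74  53  11   8   1   0  42  53
   42 104 124 120 120 118]
 [ 57  57  57  60  49  26  19  24  21  20  11   6   2  13   5   3  36  50
   83 116 124 124 122 120]
 [ 52  49  46  71  52  12  12  20  23  22  21  20  12   7  10   4  38  69
  117 127 121 121 121 121]
 [133 124  95 106  68   3  10  15  17  14  20  22  16   9  12   5  16  72
  118 126 122 121 120 120]
 [163 178 147 106  46   4  28  24  11  14  16  13  14  13  10   9   2  43
   97 123 124 121 120 120]
 [132 162 151  90  13   6  32  29  10  15  15  13  10   8  10  11   2  14
   62 102 120 12
[... 550 characters left out ...]
170 174 186 180 174 189 197 156 162 167
  154 146 137 110 112 121]
 [ 93  67 149 161 167 195 200 197 154 161 170 160 151 142 133 128 125 122
  121 122 122 108 113 121]
 [151  97 124 136 134 151 147 138 134 129 125 126 125 126 124 124 122 121
  122 121 119 102 112 122]
 [159 109  76  85 108 128 132 128 128 125 125 123 121 121 120 120 119 119
  119 119 120 107 114 122]]
[0.49945565 0.13461193 0.20440246] [ 9.80745325e-01  1.95283987e-01  1.66471233e-03 -1.16891830e-05] [ 1.59379689e-01 -1.50892793e-01  1.98163325e+00  1.52328853e-04
  1.30752594e+00  1.33704206e+00]
[309.30543538 230.68988025]
1.571 [307.89088475 228.12039416]
2.094 [310.59568556 228.11879892]
2.618 [312.96703228 228.80163259]
```

Request:
jog_arm --grip '[1, 1, 1, 0.6, 0.4, 0.2, 0.2, 0.2]' --offset '[[0, 0, 0.05], [0, 0, 0.03], [0, 0, 0], [0, 0, 0], [0, 0, 0], [0, 0, 0], [0, 0, 0], [0, 0, 0]]' --dr '[[0, 0, 0], [0, 0, 0], [0, 0, 0], [0, 0, 0], [0, 0, 0], [0, 0, 0], [0, 0, 0], [0, 0, 0]]'

```text
time: 11.78
tool_pos: [0.4998, 0.1341, 0.1245]
orientation: [0.981, 0.195, 0.001, 0.001]
contact_force: [-0.9, -2.8, 6.2]
grip_width: 0.376
finger_force: 25.0
```

Request:
jog_arm --grip '[0.2, 0.2, 0.2, 0.2, 0.2, 0.2, 0.2, 0.2]' --offset '[[0, 0, 0], [0, 0, 0], [0, 0, 0], [0, 0, 0], [0, 0, 0], [0, 0, 0], [0, 0, 0], [0, 0, 0]]' --dr '[[0, 0, -0.175], [0, 0, -0.175], [0, 0, -0.175], [0, 0, -0.175], [0, 0, -0.175], [0, 0, -0.175], [0, 0, -0.175], [0, 0, -0.175]]'

```text
time: 12.78
tool_pos: [0.4994, 0.1346, 0.1245]
orientation: [0.622, 0.783, 0.001, 0.001]
contact_force: [-2.2, -0.9, 6.6]
grip_width: 0.377
finger_force: 25.1
```

Request:
jog_arm --grip '[0.2, 0.2, 1, 1, 1, 1, 1, 1]' --offset '[[0, 0, 0], [0, 0, 0], [0, 0, 0], [0, 0, 0], [0, 0, 0], [0, 0, -0.04], [0, 0, -0.04], [0, 0, 0]]' --dr '[[0, 0, -0.175], [0, 0, 0], [0, 0, 0], [0, 0, 0], [0, 0, 0], [0, 0, 0], [0, 0, 0], [0, 0, 0]]'

```text
time: 13.78
tool_pos: [0.5009, 0.1348, 0.2069]
orientation: [0.554, 0.833, 0.003, 0.003]
contact_force: [-0.1, 0.9, -0.8]
grip_width: 1.0
finger_force: 0.0
```

Run:
```python
from h import *
s=cam("side")
g=cv2.cvtColor(s["frame"],cv2.COLOR_RGB2GRAY)
print(g[226:240,300:322]); t=env.read_state(); print(t["tool_pos"],t["orientation"],t["joint_pos"])
A=np.array([.4995,.133,.1255]); print(proj(s,A))
for d in (0,.524,1.047):
    w=np.pi+.2-d; print(d,proj(s,A+.016*np.array([np.cos(w),np.sin(w),0])))
```

```text
[[183 179 171 166 149  90  57  75  80  63  52  55  62  85  69 109 127 124
  124 127 109  98]
 [102  95  73  50  42  53  64  75  71  66  65  59  58  56  50  86 119 128
  129 113  70  47]
 [ 54  67  65  62  59  57  56  50  46  46  44  45  48  53  56  50 110 135
  114  71  50  54]
 [ 57  55  56  55  57  53  38  22  13  12  13  16  18  30  42  47  90 105
   74  49  55  55]
 [ 59  58  57  58  57  70  98 123 129 129 109  57  15  16  20  31  50  54
   52  56  55  56]
 [ 58  60  59  60  54  66  99 127 131 131 111  60  16  18  18  21  45  56
   56  55  58  58]
 [ 58  56  57  59  49  21   5   7   2   7  10  12  18  21  21  17  49  57
   57  55  57  57]
 [ 52  50  44  66  49   5  10  18  20  20  20  22  25  21  17   6  72  83
   59  51  50  53]
 [110 107 123 135  81   7  13   7  16  19  21  15  12  19  10   5  54  99
   95  95 101  69]
 [147 169 160 132  69   5  10   4  10  10  15  10  12  18  17  12   1  67
  117 129 130 109]
 [144 168 146  79   3   6  12   8  13  13  15   9  14  14  14  12   7  15
  120 132 123 124]
 [120 139 125  72  18  12  16  10  12  14  15  11  10  15  17  20  10  58
  124 147 130 121]
 [ 88 133 109  94  73  25   9  14  16  25  29  23  23  20  17   5  16 105
  108 143 141 120]
 [ 70  99 127 155 119  75  79  48  15  17  17  17  11  14  38  91  93 125
  137 134 131 121]]
[0.49953947 0.13456518 0.20445514] [0.55377242 0.83266618 0.00123819 0.00126599] [ 1.59288828e-01 -1.50903850e-01  1.98155277e+00  1.03135581e-04
  1.30740347e+00 -2.37756154e-01]
[309.96346745 230.66863971]
0 [304.86865298 231.36947599]
0.524 [304.85773854 229.97812674]
1.047 [306.20470193 228.78562576]
```

Request:
jog_arm --grip '[1, 1, 1, 1, 1]' --offset '[[-0.0415, -0.0174, 0], [-0.0415, -0.0174, 0], [-0.0415, -0.0174, 0], [-0.0415, -0.0174, 0], [0, 0, 0]]' --dr '[[0, 0, 0], [0, 0, 0], [0, 0, 0], [0, 0, 0], [0, 0, 0]]'

```text
time: 14.45
tool_pos: [0.4976, -0.0476, 0.2008]
orientation: [0.556, 0.831, -0.001, -0.001]
contact_force: [-0.2, 1.7, -0.6]
grip_width: 1.003
finger_force: 0.0
```

Run:
```python
from h import *
c,A,d=look("t9"); s=cam("side"); save(s,"s9.png",(285,215,345,260),10)
a=cv2.imread("pics/t9.png");b=cv2.imread("pics/s9.png");cv2.imwrite("pics/c9.png",np.hstack([cv2.resize(a,(450,450)),cv2.resize(b,(350,262))[:,:350].copy() if 0 else cv2.copyMakeBorder(cv2.resize(b,(350,262)),0,188,0,0,0)]))
```

```text
axis [0.4953 0.133  0.119 ] k [313.43 247.82   9.51] pointer vec [-0.0042  0.004 ] yaw 2.378
```

View pics/c9.png

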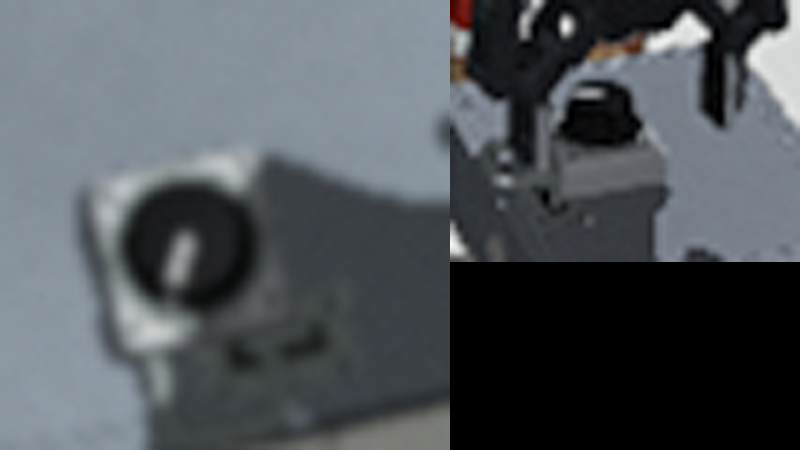

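The pointer is now about 30° clockwise of the shackle direction, from crop px (185,238) to (167,295), so it reads 1 o'clock. Case yaw is about 0.23. Next I grip the case.

Request:
jog_arm --grip '[1, 1, 1, 1, 1, 1, 1, 1]' --offset '[[0, 0, 0], [0, 0, 0], [0, 0, 0], [0, 0, 0], [0, 0, 0], [0, 0, 0], [0, 0, 0], [0, 0, 0]]' --dr '[[0, 0, -0.1775], [0, 0, -0.1775], [0, 0, -0.1775], [0, 0, -0.1775], [0, 0, -0.1775], [0, 0, -0.1775], [0, 0, -0.1775], [0, 0, -0.1775]]'

```text
time: 15.55
tool_pos: [0.4983, -0.044, 0.2019]
orientation: [-0.127, 0.992, 0.0, -0.001]
contact_force: [0.3, 0.6, -0.0]
grip_width: 1.0
finger_force: 0.0
```

Request:
jog_arm --grip '[1, 1, 1, 1, 1, 1]' --offset '[[-0.0111, 0.044, 0], [-0.0111, 0.044, 0], [-0.0111, 0.044, 0], [-0.0111, 0.044, 0], [0, 0, 0.05], [0, 0, 0]]' --dr '[[0, 0, 0], [0, 0, 0], [0, 0, 0], [0, 0, 0], [0, 0, 0], [0, 0, 0]]'

```text
time: 16.3
tool_pos: [0.4947, 0.1371, 0.1479]
orientation: [-0.124, 0.992, -0.0, -0.005]
contact_force: [-0.3, 0.4, 0.4]
grip_width: 1.0
finger_force: 0.0
```

Request:
jog_arm --grip '[1, 1, 1]' --offset '[[0, 0, 0.02], [0, 0, 0], [0, 0, 0]]' --dr '[[0, 0, 0], [0, 0, 0], [0, 0, 0]]'

```text
time: 16.68
tool_pos: [0.4994, 0.136, 0.1342]
orientation: [-0.123, 0.992, 0.0, 0.001]
contact_force: [0.9, -0.5, 1.1]
grip_width: 1.0
finger_force: 0.0
```

Request:
jog_arm --grip '[1, 1, 1, 1]' --offset '[[0, -0.002, 0.02], [0, 0, 0.012], [0, 0, 0.005], [0, 0, 0]]' --dr '[[0, 0, 0], [0, 0, 0], [0, 0, 0], [0, 0, 0]]'

```text
time: 17.18
tool_pos: [0.4993, 0.1339, 0.0958]
orientation: [-0.123, 0.992, 0.0, -0.0]
contact_force: [-0.9, 0.4, -0.5]
grip_width: 1.001
finger_force: 0.0
```

Request:
jog_arm --grip '[0.8, 0.7, 0.6, 0.5, 0.45, 0.45]' --offset '[[0, 0, 0], [0, 0, 0], [0, 0, 0], [0, 0, 0], [0, 0, 0], [0, 0, 0]]' --dr '[[0, 0, 0], [0, 0, 0], [0, 0, 0], [0, 0, 0], [0, 0, 0], [0, 0, 0]]' --force 50

```text
time: 17.92
tool_pos: [0.4999, 0.134, 0.0967]
orientation: [-0.123, 0.992, -0.0, 0.001]
contact_force: [-0.8, -0.5, 5.6]
grip_width: 0.64
finger_force: 54.6
```

Request:
jog_arm --grip '[0.45, 0.45, 0.45, 0.45, 0.45]' --offset '[[0, 0, -0.001], [-0.004, 0, 0], [-0.004, 0, 0], [-0.004, 0, 0], [0, 0, 0]]' --dr '[[0, 0, 0], [0, 0, 0], [0, 0, 0], [0, 0, 0], [0, 0, 0]]'

```text
time: 18.55
tool_pos: [0.5099, 0.1367, 0.0967]
orientation: [-0.123, 0.992, -0.0, -0.002]
contact_force: [-3.5, -0.6, 5.3]
grip_width: 0.638
finger_force: 54.8
```

Request:
jog_arm --grip '[0.45, 0.45, 0.45, 0.45, 0.45]' --offset '[[-0.003, 0, 0], [-0.003, 0, 0], [-0.003, 0, 0], [-0.003, 0, 0], [0, 0, 0]]' --dr '[[0, 0, 0], [0, 0, 0], [0, 0, 0], [0, 0, 0], [0, 0, 0]]'

```text
time: 19.18
tool_pos: [0.5202, 0.1393, 0.0966]
orientation: [-0.123, 0.992, -0.0, -0.004]
contact_force: [-9.6, -2.8, 10.8]
grip_width: 0.639
finger_force: 55.2
```

Request:
jog_arm --grip '[0.45, 0.45, 0.45, 0.45, 0.45]' --offset '[[0, 0, -0.0015], [-0.003, 0, 0], [-0.003, 0, 0], [0, 0, 0], [0, 0, 0]]' --dr '[[0, 0, 0], [0, 0, 0], [0, 0, 0], [0, 0, 0], [0, 0, 0]]'

```text
time: 19.8
tool_pos: [0.5282, 0.1411, 0.0977]
orientation: [-0.123, 0.992, -0.0, -0.0]
contact_force: [-1.3, -2.7, -3.4]
grip_width: 0.643
finger_force: 53.6
```

Run:
```python
from h import *
s=cam("side"); save(s,"s10.png",(275,205,355,265),10); t=env.read_state(); print(t["tool_pos"],t["contact_force"],t["moment"])
for xx in(0.029,-.029,-.059,-.085):
  y=.25; Rz=R.from_euler('z',y); print(xx,proj(s,np.array([t["tool_pos"][0],t["tool_pos"][1],0.092])+Rz.apply([xx,0,0])))
```

```text
[0.52816528 0.14114458 0.09776908] [-2.01816412 -0.53782078 -4.38658681] [-0.13986895  0.15022265  0.05141986]
0.029 [327.74147738 236.85811917]
-0.029 [310.05499758 239.89431333]
-0.059 [300.73804582 241.49373136]
-0.085 [292.56803689 242.89625655]
```

View pics/s10.png

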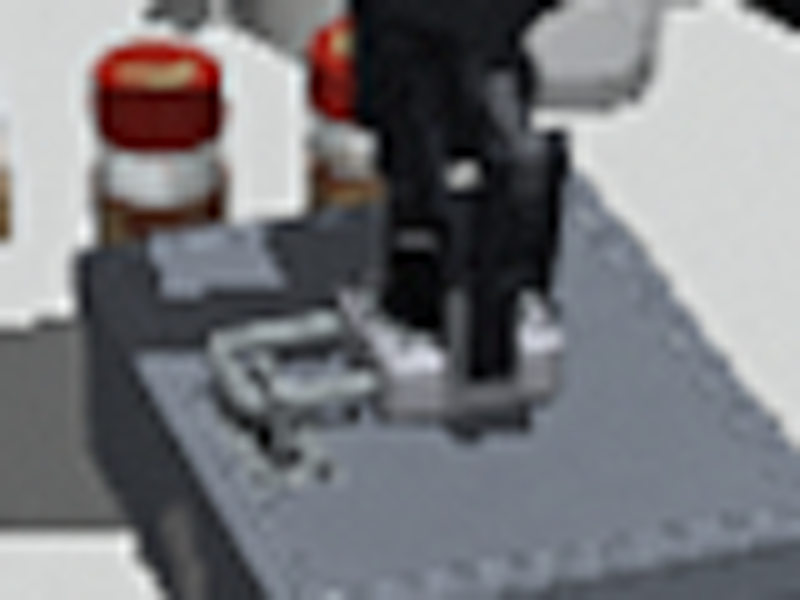

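Request:
jog_arm --grip '[0.45, 0.45, 0.45, 0.45]' --offset '[[-0.002, 0, 0], [-0.002, 0, 0], [0, 0, 0], [0, 0, 0]]' --dr '[[0, 0, 0], [0, 0, 0], [0, 0, 0], [0, 0, 0]]'

```text
time: 20.35
tool_pos: [0.5325, 0.1422, 0.0984]
orientation: [-0.123, 0.992, -0.0, 0.0]
contact_force: [-1.3, -1.5, -3.8]
grip_width: 0.638
finger_force: 53.6
```

Request:
jog_arm --grip '[0.45, 0.45, 0.45, 0.45]' --offset '[[-0.002, 0, 0], [-0.001, 0, 0], [0, 0, 0], [0, 0, 0]]' --dr '[[0, 0, 0], [0, 0, 0], [0, 0, 0], [0, 0, 0]]'

```text
time: 20.85
tool_pos: [0.5353, 0.143, 0.0983]
orientation: [-0.123, 0.992, 0.0, 0.0]
contact_force: [-1.2, -0.9, -3.4]
grip_width: 0.64
finger_force: 53.7
```

Request:
jog_arm --grip '[0.45, 0.45, 0.45]' --offset '[[-0.002, 0, 0], [0, 0, 0], [0, 0, 0]]' --dr '[[0, 0, 0], [0, 0, 0], [0, 0, 0]]'

```text
time: 21.22
tool_pos: [0.5372, 0.1435, 0.0983]
orientation: [-0.123, 0.992, 0.0, 0.0]
contact_force: [-0.8, -2.3, -3.3]
grip_width: 0.638
finger_force: 53.7
```

Request:
jog_arm --grip '[0.45, 0.45, 0.45]' --offset '[[-0.002, 0, 0], [0, 0, 0], [0, 0, 0]]' --dr '[[0, 0, 0], [0, 0, 0], [0, 0, 0]]'

```text
time: 21.6
tool_pos: [0.5391, 0.1439, 0.0983]
orientation: [-0.123, 0.992, 0.0, 0.0]
contact_force: [-0.8, -0.9, -3.3]
grip_width: 0.64
finger_force: 53.7
```

Run:
```python
from h import *
s=cam("side"); t=env.read_state(); print(t["tool_pos"],t["contact_force"],t["moment"])
T=t["tool_pos"]; Rz=R.from_euler('z',.25)
f=s["frame"]; g=cv2.cvtColor(f,cv2.COLOR_RGB2GRAY)
# brightness profile along long and short legs (top of bar z=.098)
for y in(.018,-.018):
    xs=np.arange(-.025,-.1,-.003); ps=[proj(s,[T[0],T[1],.096]+Rz.apply([x,y,0])) for x in xs]
    v=[int(cv2.getRectSubPix(g,(1,1),tuple(map(float,p)))[0,0]) for p in ps]; print(y,list(zip((xs*1000).round().astype(int).tolist(),v)))
```

```text
[0.53913766 0.14395533 0.09829821] [-0.48341882 -1.22579082 -3.32878953] [-0.20897239  0.12670883  0.04657128]
0.018 [(-25, 108), (-28, 103), (-31, 140), (-34, 125), (-37, 122), (-40, 129), (-43, 137), (-46, 141), (-49, 142), (-52, 132), (-55, 125), (-58, 134), (-61, 146), (-64, 144), (-67, 146), (-70, 141), (-73, 124), (-76, 114), (-79, 101), (-82, 68), (-85, 55), (-88, 56), (-91, 58), (-94, 65), (-97, 65), (-100, 53)]
-0.018 [(-25, 126), (-28, 77), (-31, 62), (-34, 63), (-37, 102), (-40, 132), (-43, 139), (-46, 150), (-49, 152), (-52, 152), (-55, 147), (-58, 148), (-61, 149), (-64, 141), (-67, 151), (-70, 162), (-73, 126), (-76, 105), (-79, 149), (-82, 145), (-85, 97), (-88, 53), (-91, 83), (-94, 121), (-97, 124), (-100, 119)]
```

Request:
jog_arm --grip '[0.45, 0.45, 0.45, 0.45]' --offset '[[-0.002, 0, 0], [-0.002, 0, 0], [0, 0, 0], [0, 0, 0]]' --dr '[[0, 0, 0], [0, 0, 0], [0, 0, 0], [0, 0, 0]]'

```text
time: 22.15
tool_pos: [0.5426, 0.1449, 0.098]
orientation: [-0.123, 0.992, -0.0, -0.0]
contact_force: [-2.9, -2.0, -3.7]
grip_width: 0.638
finger_force: 53.7
```

```bash
cat > prof.py <<'E'
from h import *
s=cam("side"); t=env.read_state(); print(t["tool_pos"],t["contact_force"],t["moment"])
T=t["tool_pos"]; Rz=R.from_euler('z',.25)
f=s["frame"]; g=cv2.cvtColor(f,cv2.COLOR_RGB2GRAY); save(s,"last.png",(275,205,355,265),10)
for y in(.018,-.018):
    xs=np.arange(-.025,-.1,-.003); ps=[proj(s,[T[0],T[1],.096]+Rz.apply([x,y,0])) for x in xs]
    v=[int(cv2.getRectSubPix(g,(1,1),tuple(map(float,p)))[0,0]) for p in ps]; print(y,list(zip((xs*1000).round().astype(int).tolist(),v)))
E
python3 prof.py
```

```text
[0.54265209 0.14484748 0.09806695] [-2.90044493 -1.82583235 -3.44020349] [-0.30851831  0.38425432  0.04871346]
0.018 [(-25, 118), (-28, 105), (-31, 139), (-34, 141), (-37, 126), (-40, 125), (-43, 135), (-46, 145), (-49, 144), (-52, 143), (-55, 136), (-58, 126), (-61, 131), (-64, 143), (-67, 143), (-70, 144), (-73, 140), (-76, 125), (-79, 111), (-82, 102), (-85, 77), (-88, 54), (-91, 55), (-94, 59), (-97, 86), (-100, 98)]
-0.018 [(-25, 115), (-28, 81), (-31, 57), (-34, 57), (-37, 92), (-40, 128), (-43, 131), (-46, 137), (-49, 150), (-52, 156), (-55, 154), (-58, 148), (-61, 147), (-64, 152), (-67, 155), (-70, 159), (-73, 165), (-76, 136), (-79, 95), (-82, 148), (-85, 151), (-88, 110), (-91, 60), (-94, 75), (-97, 113), (-100, 125)]
```

Request:
jog_arm --grip '[0.45, 0.45, 0.45, 0.45]' --offset '[[-0.0015, 0, 0], [-0.0015, 0, 0], [0, 0, 0], [0, 0, 0]]' --dr '[[0, 0, 0], [0, 0, 0], [0, 0, 0], [0, 0, 0]]'

```text
time: 22.7
tool_pos: [0.5431, 0.1449, 0.097]
orientation: [-0.123, 0.992, -0.0, -0.004]
contact_force: [-10.3, -4.8, -1.6]
grip_width: 0.641
finger_force: 54.0
```

```bash
python3 prof.py
```

```text
[0.54306093 0.14493645 0.09701908] [-9.61027492 -3.83736611 -0.40793508] [-0.72416871  1.62311963 -0.08013662]
0.018 [(-25, 119), (-28, 106), (-31, 125), (-34, 120), (-37, 112), (-40, 116), (-43, 125), (-46, 134), (-49, 137), (-52, 131), (-55, 126), (-58, 136), (-61, 128), (-64, 135), (-67, 140), (-70, 141), (-73, 139), (-76, 126), (-79, 113), (-82, 104), (-85, 83), (-88, 54), (-91, 55), (-94, 57), (-97, 82), (-100, 105)]
-0.018 [(-25, 139), (-28, 86), (-31, 58), (-34, 57), (-37, 88), (-40, 123), (-43, 132), (-46, 134), (-49, 145), (-52, 153), (-55, 157), (-58, 153), (-61, 146), (-64, 148), (-67, 148), (-70, 156), (-73, 172), (-76, 144), (-79, 96), (-82, 139), (-85, 145), (-88, 107), (-91, 57), (-94, 76), (-97, 116), (-100, 126)]
```

Request:
jog_arm --grip '[0.45, 0.45, 0.45, 0.45, 0.45, 0.45, 0.45, 0.45]' --offset '[[0.003, 0, -0.0005], [0.006, 0, 0], [0.007, 0, 0], [0.007, 0, 0], [0.007, 0, 0], [0.007, 0, 0], [0.004, 0, 0], [0, 0, 0]]' --dr '[[0, 0, 0], [0, 0, 0], [0, 0, 0], [0, 0, 0], [0, 0, 0], [0, 0, 0], [0, 0, 0], [0, 0, 0]]'

```text
time: 23.75
tool_pos: [0.5058, 0.1356, 0.0987]
orientation: [-0.123, 0.992, 0.0, 0.0]
contact_force: [0.3, -0.3, -3.4]
grip_width: 0.639
finger_force: 53.8
```

```bash
python3 prof.py
```

```text
[0.50605866 0.13562176 0.09879564] [ 0.2690684   0.136933   -2.69515461] [ 0.0055087  -0.08755042  0.01534829]
0.018 [(-25, 115), (-28, 83), (-31, 92), (-34, 128), (-37, 151), (-40, 143), (-43, 131), (-46, 139), (-49, 147), (-52, 146), (-55, 149), (-58, 145), (-61, 134), (-64, 143), (-67, 152), (-70, 150), (-73, 149), (-76, 140), (-79, 120), (-82, 101), (-85, 86), (-88, 82), (-91, 102), (-94, 100), (-97, 100), (-100, 100)]
-0.018 [(-25, 132), (-28, 71), (-31, 66), (-34, 122), (-37, 148), (-40, 94), (-43, 85), (-46, 128), (-49, 157), (-52, 159), (-55, 158), (-58, 155), (-61, 150), (-64, 149), (-67, 154), (-70, 156), (-73, 154), (-76, 158), (-79, 164), (-82, 163), (-85, 149), (-88, 104), (-91, 54), (-94, 51), (-97, 87), (-100, 102)]
```

Request:
jog_arm --grip '[0.45, 0.45, 0.45, 0.45, 0.45]' --offset '[[0.002, 0, 0], [0, 0, 0], [0, 0, -0.004], [0, 0, -0.004], [0, 0, 0]]' --dr '[[0, 0, 0], [0, 0, 0], [0, 0, 0], [0, 0, 0], [0, 0, 0]]'

```text
time: 24.42
tool_pos: [0.5046, 0.1352, 0.1075]
orientation: [-0.123, 0.992, 0.0, 0.001]
contact_force: [-0.1, -0.2, -2.4]
grip_width: 0.638
finger_force: 53.8
```

Request:
jog_arm --grip '[0.45, 0.45, 0.45, 0.45, 0.45, 0.45, 0.45, 0.45]' --offset '[[0, 0, -0.006], [0, 0, -0.01], [0, 0, -0.015], [0, 0, -0.02], [0, 0, -0.02], [0, 0, -0.02], [0, 0, -0.02], [0, 0, -0.01]]' --dr '[[0, 0, 0], [0, 0, 0], [0, 0, 0], [0, 0, 0], [0, 0, 0], [0, 0, 0], [0, 0, 0], [0, 0, 0]]'

```text
time: 25.42
tool_pos: [0.5047, 0.1353, 0.2299]
orientation: [-0.123, 0.992, 0.0, 0.001]
contact_force: [-0.3, 1.4, -2.6]
grip_width: 0.642
finger_force: 53.8
```

Request:
jog_arm --grip '[0.45, 0.45, 0.45, 0.45]' --offset '[[0, 0, 0], [0, 0, 0], [0, 0, 0], [0, 0, 0]]' --dr '[[0, 0, 0], [0, 0, 0], [0, 0, 0], [0, 0, 0]]'

```text
time: 25.92
tool_pos: [0.5038, 0.1351, 0.2269]
orientation: [-0.123, 0.992, -0.0, -0.001]
contact_force: [-1.3, 0.4, -3.2]
grip_width: 0.632
finger_force: 53.8
```

Run:
```python
from h import *
s=cam("side"); t=env.read_state(); T=t["tool_pos"]; print(T,t["contact_force"],t["dq"].round(3),t["finger_force"])
g=cv2.cvtColor(s["frame"],cv2.COLOR_RGB2GRAY); Rz=R.from_euler('z',.25)
for y in(.018,-.018):
    xs=np.arange(-.025,-.1,-.003); v=[int(cv2.getRectSubPix(g,(1,1),tuple(map(float,proj(s,T-[0,0,.002]+Rz.apply([x,y,0])))))[0,0]) for x in xs]; print(y,list(zip((xs*1000).round().astype(int).tolist(),v)))
# lid check: bright-lid pixel region at original place
c=onz(s,310,240,.08); print(proj(s,[.4995,.134,.1]), g[232:246:3,300:325:4])
```

```text
[0.50388814 0.13509687 0.22714784] [-1.39403397  0.51210661 -3.72263368] [ 0.    -0.002 -0.005  0.001  0.002  0.   ] 53.794514536857605
0.018 [(-25, 119), (-28, 100), (-31, 124), (-34, 145), (-37, 156), (-40, 172), (-43, 179), (-46, 175), (-49, 171), (-52, 166), (-55, 146), (-58, 140), (-61, 161), (-64, 183), (-67, 175), (-70, 170), (-73, 172), (-76, 160), (-79, 158), (-82, 179), (-85, 188), (-88, 207), (-91, 209), (-94, 206), (-97, 207), (-100, 206)]
-0.018 [(-25, 117), (-28, 77), (-31, 66), (-34, 84), (-37, 98), (-40, 91), (-43, 84), (-46, 102), (-49, 137), (-52, 167), (-55, 152), (-58, 130), (-61, 129), (-64, 136), (-67, 139), (-70, 134), (-73, 150), (-76, 176), (-79, 177), (-82, 159), (-85, 128), (-88, 127), (-91, 181), (-94, 210), (-97, 209), (-100, 206)]
[309.88637997 237.67281407] [[ 59  58  57  58  52 114 118]
 [ 55  58  57  57  51 122 119]
 [ 90  59  58  55  56 115 119]
 [118  49  90  56  50 126 120]
 [ 94 135 125 129 128 123 119]]
```

```bash
python3 -c "
from station import env
print(env.job_done())"
```

```text
the job is handed in; nothing more can be done
None
```

I dialled the padlock to 4 and back to 1, pulled the shackle fully open, and lifted the lock off the staple. I handed the job in with the lock held level, dial up and still, about 12.8 cm above the lid; the hand-in returned no verdict, and I didn't separately check the lid and the bystanders at the end.

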